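# Run the kitchen window shutter up with its spring-return key switch

### The job

Raise the kitchen window shutter with its key switch: take the round-headed key out of the wooden key stand, push it into the cylinder on top of the switch, working it past the sticky pins until its head sits fully home, then turn it a quarter turn clockwise (seen from above) to its stop. The switch springs back, so finish still gripping the key and holding it turned; never run the shutter down by turning the other way, and leave the other two keys and the kitchen things where they are.

Things in the scene. Friction and masses are not known exactly. Their poses are not given: they have to be found in the camera images.
- key_grip (a point): Shutter key, the only round-headed one of three: black disc head 34 mm across, 10 mm thick. This point is the disc's centre, 17 mm below the top of the head, 24 mm above the shoulder (underside of the head's 20 x 10 mm neck), 56 mm above the blade tip. z up out of the head; x through the thickness (flat faces at x = +-5 mm); y along the width. Same either way round (half turn about z). 30 g +-20 %.
- key_tip (a point): Tip of the shutter key's steel blade, which runs straight down from the shoulder: 32 mm long, 12 mm wide (y), 3.5 mm thick (x), its last 7 mm tapered to 5 x 1.2 mm, notched on both edges between 16 and 23 mm below the shoulder. At the start the blade hangs in a slot of the stand (14 x 5.5 mm), the key upright with its shoulder on the stand's top.
- keyway (a point): Centre of the keyway's mouth, on top of the key switch. z up, y along the slot, x across it: 13.1 mm (y) x 4.6 mm (x). Axes belong to the case and do not turn with the cylinder; the slot lies along y at rest. The blade goes straight down, width along y, either way round; fully home when the shoulder is on the face (disc centre 24 mm, blade tip -32 mm from this point in z).
- key_switch: Key switch: cast aluminium case 84 x 84 mm, 66 mm high, on a 104 mm base plate fixed to the counter; flat top with a 42 mm steel ring round the brass cylinder. Origin under its centre, same axes as the keyway. Two sticky spring pins 5 and 9.5 mm down press the blade's edges: pushing past them takes up to about 20 N in the last 10 mm. The cylinder turns only with the key within 2 mm of home; once turned, the key is captive.
- cylinder (a joint): Turn of the lock cylinder, rad: 0 at rest, positive clockwise seen from above (shutter up), negative anticlockwise (shutter down), stops at +1.571 and -1.571. A spring drives it back to 0 with 0.05 N m per rad (about 0.08 N m at a quarter turn). The key has about 0.1 rad of play in the slot.
- key_stand: Fixed olive-wood key stand, 50 mm (x) x 170 mm (y) x 50 mm high, origin under its centre; three slots along y, 56 mm apart, each holding a key upright with the width of its head along the stand's y; which key is in which slot varies.
- square_grip (a point): Key not to be touched: square black head 24 mm wide, 8 mm thick, 30 mm tall; centre of the head.
- narrow_grip (a point): Key not to be touched: narrow bar-shaped black head 14 mm wide, 8 mm thick, 36 mm tall; centre of the head.
- strainer: Grey silicone collapsible strainer, 200 mm across, 66 mm high, 258 mm over its two ears (along its y); origin under its centre. Not to be moved.
- jug: Glass measuring jug, 110 mm across, 130 mm high, handle at its +y side; origin under its centre. Not to be moved.
- tongs: Stainless spring tongs lying flat, 270 mm long along their x, about 55 mm wide, 22 mm high; origin under the middle. Not to be moved.
- pestle: Wooden pestle lying along its x between the switch and the stand, 170 mm long, up to 42 mm thick; origin at mid-length, 18 mm above the counter. Not to be moved.
- bowl: Upturned olive-green melamine bowl, 151 mm across, 67 mm high; origin under its centre. Not to be moved.
Mind the look-alikes: they are no part of the job. What is shaped like the key_switch but red is not meant.

How it is judged:
By the outcome, as a careful person would: the job done as asked, in the order asked, and still so for the second after the job is handed in, while the arm keeps its last pose, push and grip.
It also fails if it takes over 58 s, if anything falls off the work surface, if the arm or the gripper's body presses on something with over 40 N, if the wrist force passes 120 N, or if a joint passes its speed limit or range.

### The arm

A 7-joint arm with a two-finger parallel gripper is mounted at the origin on the work surface. World frame = base frame: x ahead of the robot, y to its left, z up, the work surface at z = 0. Lengths are in m, angles in rad, forces in N, time in s.
With the tool pointing down it reaches from about 0.4 to 0.9 m from the base axis. Payload 5.6 kg.
Tool frame: the origin (TCP) lies between the finger pads; the fingertips stand ahead of it and the grasp point (between the pads) lies 11 mm behind it (arm.tcp_to_tips is the x of the fingertips in the tool frame, in m); x points along the fingers, z is the direction in which the jaws open and shut, and the axes are right-handed (so a half turn about x gives the same grasp; the last joint's range is limited). The gripper opens to 92 mm and grips with 3 to 60 N. Pads are 20 mm wide; open, the fingers measure 128 mm over their backs; the gripper's body (75 mm by 189 mm) begins 69 mm behind the grasp point.
Start: joints at [-1.344, 0.468, -0.012, 1.603, 0.006, 1.071, -0.056], TCP at [0.173, 0.626, 0.223] pointing down, gripper open.
Joint ranges: [-2.53, 2.53], [-0.31, 2.02], [-1.57, 1.55], [0.28, 2.44], [-1.29, 4.43], [0.15, 1.84], [-2.92, 2.92]. Speed limits (rad/s): [2.57, 2.57, 3.14, 3.14, 3.14, 3.14, 3.14].

### API

Orientations are given as a rotation vector (axis times angle).
In Python, from workcell import state, optics, order, arm gives the robot as it stands. The module is installed in compiled form; this text tells all that it offers.
- The arm moves only by the tool carry_out, never from a script. Its argument "plan" is a list of rows, each a list of 7 numbers: the shift along the tool's x, y, z in m, then the turn, a rotation vector about the tool's x, y, z in rad, then the opening, from 0 (shut) to 1 (fully open). In form: [[tx, ty, tz, ax, ay, az, claw], ...]. A call has 1 to 12 rows; each row is the pose to reach, as a shift and turn from the pose commanded when the call began, along the tool's axes at that moment; what a row does not reach only later rows make up. A row lasts 1/8 s, in which the tool goes at most 62.5 mm and 10.7 degrees, less where a joint would pass 70% of its speed; a pose out of reach is approached as far as the arm can. A call with a gripper value outside its range is refused whole. The fingers move at their own pace and stop on an object; "newtons" is the grip in N (left out, the last holds). Time passes only in rows, so rows that repeat a pose let the fingers close. It gives the time, the measured TCP pose, the force and the opening at its end, in the units of the state.
- state(): the state, without advancing time (a new reading comes with each control period).
- optics.snapshot(name): name is "side" or "top" or "wrist"; returns (picture, depth): 384x512x3 uint8, red, green, blue; 384x512 float32, m along the optical axis (not along the pixel's ray), 0 where there is no reading.
- optics.camera_model(name): a dict with "K" (3x3 intrinsics, pixels), "R" (3x3) and "t" (3): a world point X has camera coordinates R X + t. Camera axes: x right, y down, z forward; pixel columns grow to the right and rows downward; lengths in m; the calibration is good to about 2 mm. A picture is of the moment at which its call begins: read the wrist's pose just before it. camera_model takes no time and is no camera call; for the wrist camera it gives the pose at the moment of the call.
- order.close_job(): hands the job in, once; it reports no verdict.
The state is a dict: "t": time; "joint_positions": joint angles; "qvel": joint speeds; "joint_torque": joint torques, N m; "position": TCP position; "tool_rot": TCP orientation; "contact_force": force on the tool from outside, world axes, zero at the start; "ft_torque": the same for the moment, N m; "finger_gap": finger opening in m.
Only numpy, scipy, OpenCV 4.12 (cv2) and the standard library are available. Lean on these libraries where they do the work, as an engineer would, in place of code of your own. Each camera call takes 0.05 s, during which the arm holds its last target. There are 200 camera calls.

## Working session

There is one attempt and no reset: what is moved stays moved. The work goes in short steps, Python scripts to look and compute and a tool call to move; the robot and the scene stay as the last step left them, time stands still between calls to the robot, and variables do not carry over. Pictures are saved under pics/ and viewed, about 8 in all and at most 12, crops included, and the job is handed in when it is done.

Besides the shell and the picture viewer there is one more tool, called after "Emit:" by a JSON object that holds its "name" and its "arguments". carry_out: Moves the arm, as the interface text tells. Its arguments: {"type":"object","properties":{"plan":{"type":"array"},"newtons":{"type":"number"}},"required":["plan"]}

```bash
mkdir -p pics; cat > h.py <<'E'
import numpy as np, cv2
from workcell import state, optics, order, arm
from scipy.spatial.transform import Rotation as Ro
def snap(n,f=None):
    m=optics.camera_model(n); p,d=optics.snapshot(n)
    if f: np.savez('pics/'+f+'.npz',p=p,d=d,K=m['K'],R=m['R'],t=m['t']); cv2.imwrite('pics/'+f+'.png',p[:,:,::-1])
    return p,d,m
def load(f): z=np.load('pics/'+f+'.npz'); return z['p'],z['d'],z
def pts(d,m):
    v,u=np.mgrid[:d.shape[0],:d.shape[1]]
    K=m['K']; c=np.stack([(u-K[0,2])/K[0,0]*d,(v-K[1,2])/K[1,1]*d,d],-1)
    return (c-m['t'])@m['R']
def onplane(u,v,z,m):
    r=m['R'].T@np.linalg.inv(m['K'])@np.array([u,v,1.]); c=-m['R'].T@m['t']
    return c+r*(z-c[2])/r[2]
E
python3 - <<'E'
from h import *
s=state(); print(s); print(arm.tcp_to_tips)
a=[snap(n,n+'0')[0] for n in('top','side')]
for n in('top','side','wrist'):
    m=optics.camera_model(n); print(n,-m['R'].T@m['t'],m['R'][2],m['K'][0,0])
snap('wrist','wrist0')
E
```

```text
{'t': 0.0, 'joint_positions': array([-1.34400759,  0.46838851, -0.01156751,  1.60361209,  0.00596146,
        1.07145385, -0.05631569]), 'qvel': array([-9.38873838e-04, -6.96110247e-06,  5.61659741e-04, -4.54341450e-05,
       -9.02172472e-04,  4.95650797e-04, -1.42242566e-03]), 'joint_torque': array([-2.00907575e-04, -5.20553327e+01, -1.23790739e-02, -2.43758243e+01,
       -5.67265798e-02,  1.71331270e-02,  1.59032929e-04]), 'position': array([0.17316562, 0.62590269, 0.22163777]), 'tool_rot': array([-1.00929277,  1.32630083,  1.00730892]), 'contact_force': array([-0.36978489, -0.13380849,  0.45319334]), 'ft_torque': array([ 0.03344524, -0.01041184,  0.00324232]), 'finger_gap': 0.09187706692760937}
0.008
top [ 0.38335619 -0.01663717  0.91847975] [ 0.17809572  0.02557442 -0.98368077] 360.4746142772151
side [-0.13729382 -0.6713441   0.82020071] [ 0.57412721  0.54596676 -0.61016247] 442.34719135852225
wrist [0.09540367 0.64639394 0.38493993] [ 0.27605341 -0.07786951 -0.9579827 ] 290.12423117431564
```

View pics/top0.png

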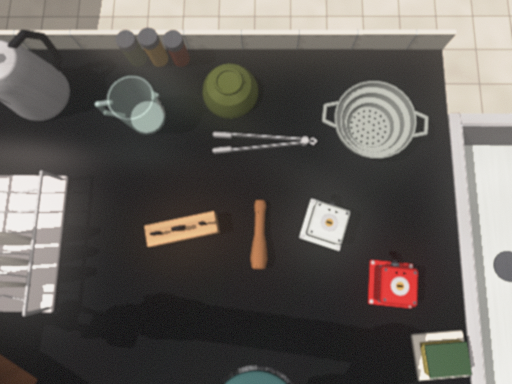

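View pics/side0.png

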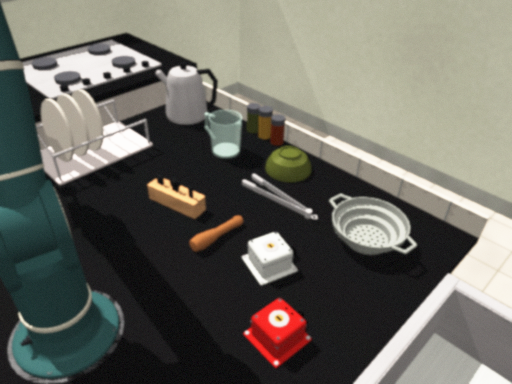

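The top view shows the stand at about (181,229), with its keys near (155,233), (181,229) and (206,224). The grey switch is at (326,224) and the red look-alike at (393,284). Next I measure them and take a close crop of the stand.

```bash
python3 - <<'E'
from h import *
p,d,m=load('top0'); P=pts(d,m)
hsv=cv2.cvtColor(p,cv2.COLOR_RGB2HSV)
def box(mask,n):
    x=P[mask&(d>0)]; 
    r=cv2.minAreaRect((x[:,:2]*1000).astype(np.float32)); print(n,len(x),r,np.median(x[:,2]),x[:,2].max()); return x
reg=np.zeros(d.shape,bool); reg[205:255,135:228]=1
box(reg&(P[...,2]>.04)&(P[...,2]<.055)&(hsv[...,1]>70),'stand')
k=reg&(P[...,2]>.06); 
n,l,st,c=cv2.connectedComponentsWithStats(k.astype(np.uint8))
for i in range(1,n): x=P[l==i]; print('key',st[i],c[i],x.mean(0),x[:,2].max())
reg[:]=0; reg[190:260,290:360]=1
box(reg&(P[...,2]>.06)&(P[...,2]<.075),'switch top'); box(reg&(P[...,2]>.006)&(P[...,2]<.075),'plate')
reg[:]=0; reg[195:275,245:272]=1
box(reg&(P[...,2]>.01),'pestle')
a=cv2.resize(p[200:260,135:225],None,fx=4,fy=4,interpolation=2)
b=cv2.resize(p[190:260,292:360],None,fx=4,fy=4,interpolation=2)
q,_,_=load('side0'); e=cv2.resize(q[165:225,135:225],None,fx=4,fy=4,interpolation=2)
w,_,_=load('wrist0')
can=np.zeros((560,800,3),np.uint8)
can[:240,:360]=a; can[:280,370:642]=b; can[245:485,:360]=e; can[290:530,370:690]=cv2.resize(w,(320,240))
cv2.imwrite('pics/c1.png',can[:,:,::-1])
E
```

```text
stand 1329 ((431.4537353515625, 186.87857055664062), (50.15431213378906, 170.8236083984375), 12.696356773376465) 0.05073357696452565 0.05492366386289684
key [193 209   1   1   1] [193. 209.] [ 0.38335619 -0.01663717  0.91847975] 0.9184797542298856
key [161 217   1   1   1] [161. 217.] [ 0.38335619 -0.01663717  0.91847975] 0.9184797542298856
key [176 217   1   1   1] [176. 217.] [ 0.38335619 -0.01663717  0.91847975] 0.9184797542298856
key [142 220   1   1   1] [142. 220.] [ 0.38335619 -0.01663717  0.91847975] 0.9184797542298856
key [173 221   1   1   1] [173. 221.] [ 0.38335619 -0.01663717  0.91847975] 0.9184797542298856
key [198 221   8   5  28] [201.85714286 223.28571429] [0.4433369  0.13048797 0.0805873 ] 0.08776052061306994
key [171 225  16   7  81] [178.30864198 228.03703704] [0.43064235 0.18151938 0.09583128] 0.9184797542298856
key [162 226   1   1   1] [162. 226.] [ 0.38335619 -0.01663717  0.91847975] 0.9184797542298856
key [168 226   1   1   1] [168. 226.] [ 0.38335619 -0.01663717  0.91847975] 0.9184797542298856
key [225 227   1   1   1] [225. 227.] [ 0.38335619 -0.01663717  0
[... 756 characters left out ...]
619 -0.01663717  0.91847975] 0.9184797542298856
key [224 252   1   1   1] [224. 252.] [ 0.38335619 -0.01663717  0.91847975] 0.9184797542298856
key [205 254   1   1   1] [205. 254.] [ 0.38335619 -0.01663717  0.91847975] 0.9184797542298856
switch top 1211 ((450.2146911621094, -166.28237915039062), (83.15565490722656, 83.01116180419922), 72.65182495117188) 0.06536957533454528 0.07098821023805921
plate 1616 ((462.319091796875, -168.6025848388672), (102.10574340820312, 127.31771087646484), 73.64297485351562) 0.064542177379144 0.07098821023805921
pestle 841 ((422.2120361328125, -1.2216129302978516), (166.51376342773438, 39.07383728027344), 1.3963582515716553) 0.03057417262936304 0.0469639108570856
```

View pics/c1.png

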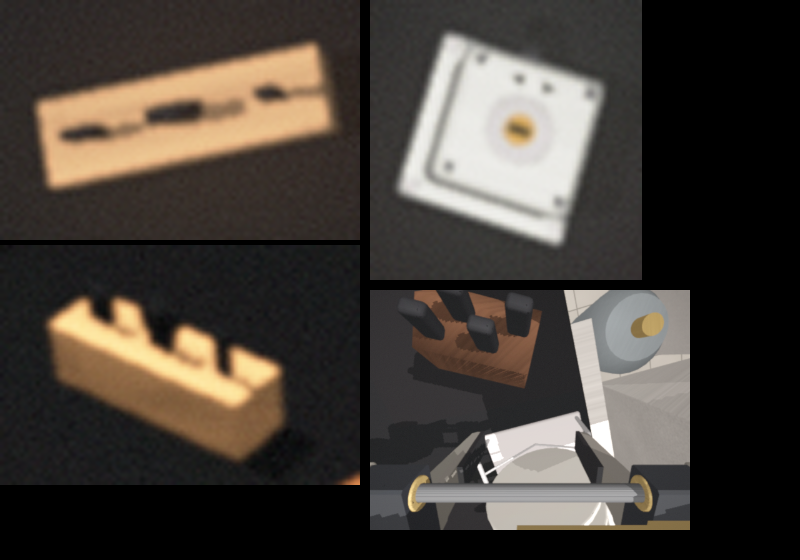

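Candidates by top pixel are the left key (155,233), the middle key (178,228) and the right key (202,223). The middle one is the widest and tallest, which fits a round head, and I will confirm that with the wrist camera. The grey switch is at (326,224), with the red look-alike at (393,284). Next I work out the approach.

```bash
cat >> h.py <<'E'
def plan(xyz,yaw):
    "shift/turn in tool axes to TCP xyz, tool x down, tool z at yaw deg"
    s=state(); R0=Ro.from_rotvec(s['tool_rot']); y=np.radians(yaw)
    x=np.array([0,0,-1.]); z=np.array([np.cos(y),np.sin(y),0]); T=Ro.from_matrix(np.stack([x,np.cross(z,x),z],1))
    r=(R0.inv()*T).as_rotvec()
    print('yaw',yaw,'shift',np.round(R0.inv().apply(np.array(xyz)-s['position']),4),'turn',np.round(r,4),'deg',round(np.degrees(np.linalg.norm(r)),1))
def st():
    s=state(); M=Ro.from_rotvec(s['tool_rot']).as_matrix()
    print('t',s['t'],'pos',s['position'].round(4),'zyaw',np.degrees(np.arctan2(M[1,2],M[0,2])).round(2),'down',M[:,0].round(3),'q',s['joint_positions'].round(3),'F',s['contact_force'].round(1),'M',s['ft_torque'].round(2),'gap',round(s['finger_gap'],4))
E
python3 - <<'E'
from h import *
st()
for y in(12.7,-167.3): plan([.36,.19,.32],y)
p,d,m=load('top0'); P=pts(d,m); ok=d>0
for x0 in np.arange(.1,.7,.1):
  print(round(x0,1),[float(P[...,2][ok&(abs(P[...,0]-x0)<.05)&(abs(P[...,1]-y0)<.05)].max(initial=-1).round(3)) for y0 in np.arange(-.3,.8,.1)])
E
```

```text
t 0.15 pos [0.1732 0.6261 0.2219] zyaw 74.54 down [-0.    -0.001 -1.   ] q [-1.344  0.468 -0.012  1.603  0.006  1.071 -0.056] F [ 0.5  0.4 -1.1] M [-0.   -0.03  0.05] gap 0.092
yaw 12.7 shift [-0.0976 -0.2963 -0.3706] turn [ 1.0793e+00 -1.1000e-03  8.0000e-04] deg 61.8
yaw -167.3 shift [-0.0976 -0.2963 -0.3706] turn [-2.0623e+00 -9.0000e-04 -1.3000e-03] deg 118.2
0.1 [0.006, 0.006, 0.013, 0.017, 0.013, 0.006, 0.006, 0.005, 0.068, 0.082, -1.0]
0.2 [0.006, 0.005, 0.007, 0.007, 0.006, 0.005, 0.006, 0.006, 0.107, 0.018, -1.0]
0.3 [0.07, 0.005, 0.006, 0.042, 0.006, 0.006, 0.006, 0.005, 0.168, 0.126, -1.0]
0.4 [0.066, 0.07, 0.07, 0.047, 0.088, 0.093, 0.081, 0.006, 0.18, 0.152, 0.017]
0.5 [0.006, 0.071, 0.069, 0.032, 0.055, 0.054, 0.006, 0.006, 0.108, 0.074, 0.017]
0.6 [0.07, 0.07, 0.006, 0.024, 0.023, 0.006, 0.006, 0.007, 0.106, 0.018, 0.017]
```

Emit:
{"name": "carry_out", "arguments": {"plan": [[-0.05, 0, 0, 0, 0, 0, 1], [-0.1, 0, 0, 0, 0, 0, 1], [-0.1, -0.039, -0.04, 0.108, 0, 0, 1], [-0.1, -0.078, -0.08, 0.216, 0, 0, 1], [-0.1, -0.116, -0.12, 0.324, 0, 0, 1], [-0.1, -0.155, -0.16, 0.432, 0, 0, 1], [-0.1, -0.194, -0.2, 0.54, 0, 0, 1], [-0.1, -0.233, -0.241, 0.648, 0, 0, 1], [-0.1, -0.272, -0.281, 0.756, 0, 0, 1], [-0.1, -0.31, -0.322, 0.864, 0, 0, 1], [-0.1, -0.349, -0.362, 0.972, 0, 0, 1], [-0.1, -0.388, -0.402, 1.08, 0, 0, 1]]}}

```text
t: 1.65
position: [0.4405, 0.1339, 0.3227]
tool_rot: [-0.17, 1.564, 0.171]
contact_force: [1.8, 0.8, -0.4]
finger_gap: 0.092
```

Emit:
{"name": "carry_out", "arguments": {"plan": [[0.05, 0, 0, 0, 0, 0, 1], [0.1, 0, 0, 0, 0, 0, 1], [0.15, 0, 0, 0, 0, 0, 1], [0.15, 0, 0, 0, 0, 0, 1], [0.15, 0, 0, 0, 0, 0, 1]]}}

```text
t: 2.28
position: [0.4411, 0.1359, 0.174]
tool_rot: [-0.173, 1.562, 0.174]
contact_force: [1.0, -0.2, -0.2]
finger_gap: 0.0921
```

```bash
python3 - <<'E'
from h import *
st(); snap('wrist','w1')
E
```

```text
t 2.275 pos [0.4411 0.1359 0.174 ] zyaw 12.65 down [ 0.002  0.001 -1.   ] q [-0.777  0.217  0.461  2.121 -0.131  0.828 -0.016] F [ 1.  -0.2 -0.2] M [-0.03  0.03 -0.03] gap 0.0921
```

View pics/w1.png

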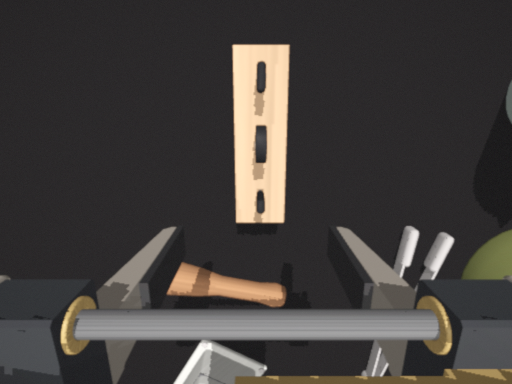

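The wrist view shows heads at (262,77), (261,145) and (260,202), with the middle one the widest and thickest. I measure each head.

```bash
python3 - <<'E'
from h import *
p,d,m=load('w1'); P=pts(d,m); ok=(d>0)
g=p.max(2)
reg=np.zeros(d.shape,bool); reg[46:221,240:284]=1
wood=p[...,0]>110
k=reg&(g<75)&ok&(P[...,2]>.062)
n,l,s,c=cv2.connectedComponentsWithStats(k.astype(np.uint8))
e=np.radians(12.65); R=np.array([[np.cos(e),np.sin(e)],[-np.sin(e),np.cos(e)]])
for i in range(1,n):
  if s[i,4]<20: continue
  x=P[l==i]; zt=np.percentile(x[:,2],95); t=x[x[:,2]>zt-.012]; q=x[:,:2]@R.T
  print(s[i],c[i].round(1),'ztop',zt.round(4),'mean top',t.mean(0).round(4),'ext',np.ptp(q,axis=0).round(4), 'mid',((q.max(0)+q.min(0))/2@R).round(4))
  r=cv2.minAreaRect((x[:,:2]*1000).astype(np.float32)); print(r)
  # width vs height profile
  for z in np.arange(.06,.1,.004):
    w=q[(x[:,2]>z)&(x[:,2]<z+.004)]
    if len(w)>2: print('   z',z.round(3),len(w),np.ptp(w[:,1]).round(4),'y',w[:,1].min().round(4),w[:,1].max().round(4),'x',w[:,0].min().round(4),w[:,0].max().round(4))
w=reg&(abs(P[...,2]-.05)<.004)&wood
print('stand',cv2.minAreaRect((P[w][:,:2]*1000).astype(np.float32)),np.median(P[w][:,2]))
E
```

```text
[257  63   8  30 208] [260.7  77.3] ztop 0.082 mean top [0.4225 0.2382 0.0807] ext [0.0058 0.0217] mid [0.4223 0.2382]
((422.30615234375, 238.1670684814453), (5.837876796722412, 21.702360153198242), 12.738997459411621)
   z 0.076 38 0.0215 y 0.1293 0.1508 x 0.4613 0.4671
   z 0.08 168 0.0207 y 0.1299 0.1506 x 0.4613 0.4671
[257 126   9  11  88] [261.2 130.6] ztop 0.0895 mean top [0.4323 0.1967 0.0859] ext [0.0069 0.0078] mid [0.4323 0.1963]
((432.2576904296875, 196.33555603027344), (6.867685317993164, 7.757974147796631), 12.080586433410645)
   z 0.08 19 0.0016 y 0.0992 0.1008 x 0.4614 0.4682
   z 0.084 48 0.0048 y 0.0945 0.0993 x 0.4613 0.4682
   z 0.088 20 0.0032 y 0.093 0.0962 x 0.4622 0.4681
[256 138  10  25 202] [260.6 151.2] ztop 0.0923 mean top [0.4356 0.18   0.09  ] ext [0.0078 0.0223] mid [0.4355 0.1803]
((435.4754943847656, 180.2627410888672), (7.807273864746094, 22.24101448059082), 12.933012008666992)
   z 0.08 7 0.0014 y 0.0694 0.0708 x 0.4605 0.4676
   z 0.084 31 0.0041 y 0.071 0.075 x 0.4605 0.4683
   z 0.088 138 0.0173 y 0.0742 0.0915 x 0.4605 0.4683
   z 0.092 26 0.0125 y 0.0791 0.0917 x 0.4605 0.468
[257 193   7  20 125] [259.9 202.5] ztop 0.0879 mean top [0.446  0.1323 0.0855] ext [0.0056 0.0128] mid [0.4464 0.131 ]
((446.3684997558594, 131.0186309814453), (5.636048793792725, 12.807806968688965), 11.991257667541504)
   z 0.064 6 0.001 y 0.0354 0.0364 x 0.4626 0.4665
   z 0.068 8 0.0007 y 0.0358 0.0365 x 0.4625 0.4663
   z 0.072 7 0.0007 y 0.0355 0.0362 x 0.4615 0.4663
   z 0.076 8 0.001 y 0.0351 0.0361 x 0.4615 0.4671
   z 0.08 9 0.0011 y 0.0352 0.0363 x 0.4615 0.467
   z 0.084 82 0.0123 y 0.0237 0.036 x 0.4615 0.467
   z 0.088 5 0.0067 y 0.0285 0.0352 x 0.4624 0.4651
stand ((436.84027099609375, 185.4886474609375), (45.280879974365234, 167.24224853515625), 12.332093238830566) 0.05106091698726946
```

The middle head's profile is curved: 92 mm high in the middle and falling towards both sides. So it is the round key, centred at about (0.4346, 0.1847). I move over it.

Emit:
{"name": "carry_out", "arguments": {"plan": [[0, 0.025, 0.004, 0, 0, 0, 1], [0, 0.049, 0.004, 0, 0, 0, 1], [0.04, 0.049, 0.004, 0, 0, 0, 1], [0.08, 0.049, 0.004, 0, 0, 0, 1], [0.1, 0.049, 0.004, 0, 0, 0, 1], [0.1, 0.049, 0.004, 0, 0, 0, 1], [0.1, 0.049, 0.004, 0, 0, 0, 1]]}}

```text
t: 3.2
position: [0.4347, 0.1851, 0.0744]
tool_rot: [-0.172, 1.561, 0.175]
contact_force: [0.4, -0.1, 0.1]
finger_gap: 0.092
```

```bash
python3 - <<'E'
from h import *
st(); plan([.4346,.1847,.064],12.65)
p,d,m=snap('wrist','w2'); P=pts(d,m)
# finger inner faces vs key : image columns
cv2.imwrite('pics/w2c.png',cv2.resize(p[150:384,100:420],None,fx=2,fy=2)[:,:,::-1])
E
```

```text
t 3.2 pos [0.4347 0.1851 0.0744] zyaw 12.66 down [ 0.003  0.002 -1.   ] q [-0.784  0.413  0.371  2.16  -0.259  0.607 -0.007] F [ 0.4 -0.1  0.1] M [-0.06  0.02 -0.01] gap 0.092
yaw 12.65 shift [ 0.0104 -0.0003 -0.0002] turn [ 0.0001  0.0032 -0.0013] deg 0.2
```

View pics/w2c.png

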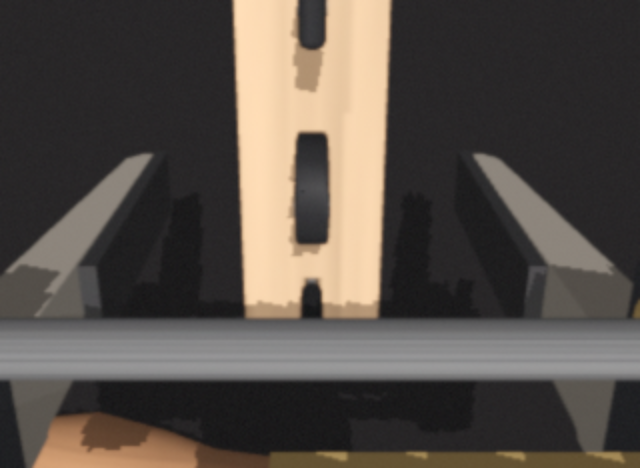

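The fingers sit symmetrically about the round head, with both centred near crop column 313. I descend and grip.

Emit:
{"name": "carry_out", "arguments": {"plan": [[0.006, 0, 0, 0, 0, 0, 1], [0.011, 0, 0, 0, 0, 0, 1], [0.011, 0, 0, 0, 0, 0, 0.4], [0.011, 0, 0, 0, 0, 0, 0.05], [0.011, 0, 0, 0, 0, 0, 0], [0.011, 0, 0, 0, 0, 0, 0], [0.011, 0, 0, 0, 0, 0, 0], [0.011, 0, 0, 0, 0, 0, 0]], "newtons": 12}}

```text
t: 4.25
position: [0.4332, 0.1843, 0.0616]
tool_rot: [-0.173, 1.564, 0.174]
contact_force: [1.5, -0.3, 0.4]
finger_gap: 0.0342
```

```bash
python3 - <<'E'
from h import *
st()
E
```

```text
t 4.25 pos [0.4332 0.1843 0.0616] zyaw 12.66 down [ 0.  0. -1.] q [-0.773  0.437  0.359  2.165 -0.274  0.581  0.006] F [ 1.5 -0.3  0.4] M [-0.05  0.02 -0.03] gap 0.0342
```

Emit:
{"name": "carry_out", "arguments": {"plan": [[0, 0, 0, 0, 0, 0, 0], [0, 0, 0, 0, 0, 0, 0], [0, 0, 0, 0, 0, 0, 0], [0, 0, 0, 0, 0, 0, 0], [0, 0, 0, 0, 0, 0, 0], [0, 0, 0, 0, 0, 0, 0]], "newtons": 12}}

```text
t: 5.0
position: [0.4336, 0.1844, 0.0617]
tool_rot: [-0.173, 1.563, 0.173]
contact_force: [1.9, 0.9, -0.6]
finger_gap: 0.0101
```

```bash
python3 - <<'E'
from h import *
st()
E
```

```text
t 5.0 pos [0.4336 0.1844 0.0617] zyaw 12.65 down [ 0.001  0.    -1.   ] q [-0.773  0.437  0.359  2.165 -0.274  0.581  0.006] F [ 1.9  0.9 -0.6] M [ 0.06 -0.37  0.09] gap 0.0101
```

Gripped at a 10 mm gap. I firm up the grip and lift.

Emit:
{"name": "carry_out", "arguments": {"plan": [[0, 0, 0, 0, 0, 0, 0], [0, 0, 0, 0, 0, 0, 0], [-0.01, 0, 0, 0, 0, 0, 0], [-0.03, 0, 0, 0, 0, 0, 0], [-0.06, 0, 0, 0, 0, 0, 0], [-0.1, 0, 0, 0, 0, 0, 0], [-0.12, 0, 0, 0, 0, 0, 0], [-0.12, 0, 0, 0, 0, 0, 0]], "newtons": 50}}

```text
t: 6.0
position: [0.433, 0.1845, 0.1829]
tool_rot: [-0.172, 1.563, 0.175]
contact_force: [0.5, -0.1, -1.1]
finger_gap: 0.0096
```

```bash
python3 - <<'E'
from h import *
st(); p,d,m=load('top0'); P=pts(d,m)
hsv=cv2.cvtColor(p,cv2.COLOR_RGB2HSV)
reg=np.zeros(d.shape,bool); reg[205:240,312:342]=1
k=reg&(hsv[...,1]>90); print(k.sum()); v,u=np.nonzero(k); print(u.mean(),v.mean(),onplane(u.mean(),v.mean(),.066,m))
# look pose: camera ~80mm at +90deg of tool z, so TCP beyond switch centre
for y in (-17.35,): plan([.44,-.215,.19],y)
E
```

```text
t 6.0 pos [0.433  0.1845 0.1829] zyaw 12.68 down [ 0.001  0.002 -1.   ] q [-0.867  0.219  0.449  2.092 -0.127  0.854 -0.123] F [ 0.5 -0.1 -1.1] M [-0.08  0.05 -0.02] gap 0.0096
36
329.0833333333333 222.02777777777777 [ 0.45126962 -0.16678669  0.066     ]
yaw -17.35 shift [-0.0077 -0.3913 -0.0808] turn [ 0.524   0.0007 -0.0017] deg 30.0
```

Emit:
{"name": "carry_out", "arguments": {"plan": [[-0.001, -0.05, -0.01, 0.065, 0, 0, 0], [-0.002, -0.1, -0.02, 0.13, 0, 0, 0], [-0.003, -0.15, -0.03, 0.2, 0, 0, 0], [-0.004, -0.2, -0.04, 0.26, 0, 0, 0], [-0.005, -0.25, -0.05, 0.33, 0, 0, 0], [-0.006, -0.3, -0.06, 0.39, 0, 0, 0], [-0.007, -0.35, -0.07, 0.46, 0, 0, 0], [-0.008, -0.391, -0.081, 0.524, 0, 0, 0], [-0.008, -0.391, -0.081, 0.524, 0, 0, 0], [-0.008, -0.391, -0.081, 0.524, 0, 0, 0]]}}

```text
t: 7.25
position: [0.4389, -0.2139, 0.1885]
tool_rot: [0.238, 1.561, -0.237]
contact_force: [0.5, -0.3, -0.1]
finger_gap: 0.0098
```

```bash
python3 - <<'E'
from h import *
st(); p,d,m=snap('wrist','w3'); print(m['R'],m['K'],-m['R'].T@m['t'])
E
```

```text
t 7.25 pos [ 0.4389 -0.2139  0.1885] zyaw -17.33 down [-0.003  0.001 -1.   ] q [-0.269  0.283  0.773  2.059 -0.252  0.896  0.342] F [ 0.5 -0.3 -0.1] M [-0.03  0.04  0.01] gap 0.0098
[[ 0.95485612 -0.29705977 -0.00229967]
 [-0.28404272 -0.91522714  0.28579541]
 [-0.08700304 -0.27224029 -0.9582879 ]] [[290.12423117   0.         255.89579606]
 [  0.         290.12423117 194.74059781]
 [  0.           0.           1.        ]] [ 0.46376881 -0.13814327  0.35174924]
```

View pics/w3.png

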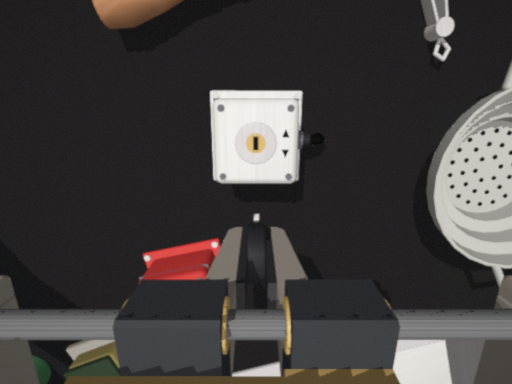

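The switch cylinder is at (256,143), its slot runs vertically in the image, and the held key's steel tip shows at (257,217). I measure both from this one view.

```bash
cat > meas.py <<'E'
from h import *
import sys
def meas(f,kz,uv,uvt,tz):
    p,d,m=load(f); u0,v0=uv
    hsv=cv2.cvtColor(p,cv2.COLOR_RGB2HSV)
    v,u=np.mgrid[:384,:512]
    br=(hsv[...,1]>80)&(np.hypot(u-u0,v-v0)<18); dk=(p.max(2)<90)&(np.hypot(u-u0,v-v0)<10)
    for n,k in(('brass+slot',br|dk),('slot',dk)):
        c=np.array([onplane(a,b,kz,m) for a,b in zip(u[k],v[k])]); r=cv2.minAreaRect((c[:,:2]*1000).astype(np.float32))
        print(n,k.sum(),'mean',c.mean(0).round(4),'rect',np.round(r[0],1),np.round(r[1],1),round(r[2],1))
        w=np.linalg.eigh(np.cov(c[:,:2].T))[1][:,1]; print('  long axis deg',np.degrees(np.arctan2(w[1],w[0]))%180)
    P=pts(d,m); k=(d>0)&(abs(P[...,2]-.065)<.006)&(np.hypot(u-u0,v-v0)<75)&(p.min(2)>120)
    x=P[k]; print('top z',np.median(x[:,2]).round(4)); print(' rect',cv2.minAreaRect((x[:,:2]*1000).astype(np.float32)))
    a,b=uvt; k=(p.min(2)>110)&(abs(u-a)<8)&(abs(v-b)<8)
    vv=v[k]; print('tip px',u[k].mean(),vv.min(),vv.max(),u[k].min(),u[k].max(),k.sum(),'depth pts',P[k&(d>0)].mean(0).round(4))
    print(' tip at z',tz,onplane(u[k].mean(),vv.min(),tz,m).round(4))
if __name__=='__main__':
    meas('w3',.066,(256,143),(257,217),.1448); st()
    p,_,_=load('w3'); cv2.imwrite('pics/w3c.png',cv2.resize(p[85:285,190:330],None,fx=4,fy=3,interpolation=2)[:,:,::-1])
E
python3 meas.py
```

```text
brass+slot 280 mean [ 0.453  -0.1689  0.066 ] rect [ 453.1 -169. ] [17.4 16.7] 72.7
  long axis deg 51.38629983327017
slot 39 mean [ 0.4528 -0.1686  0.066 ] rect [ 453.1 -168.9] [11.6  2.9] 72.6
  long axis deg 71.08243336347013
top z 0.066
 rect ((452.8692321777344, -168.1324462890625), (82.49292755126953, 83.88262939453125), 72.71117401123047)
tip px 256.07142857142856 214 220 253 259 42 depth pts [ 0.4372 -0.2234  0.1193]
 tip at z 0.1448 [ 0.4406 -0.2115  0.1448]
t 7.3 pos [ 0.4393 -0.2134  0.1887] zyaw -17.25 down [-0.002  0.001 -1.   ] q [-0.27   0.282  0.772  2.059 -0.252  0.896  0.342] F [ 0.4  0.7 -0.6] M [-0.11  0.07  0.02] gap 0.0094
```

View pics/w3c.png

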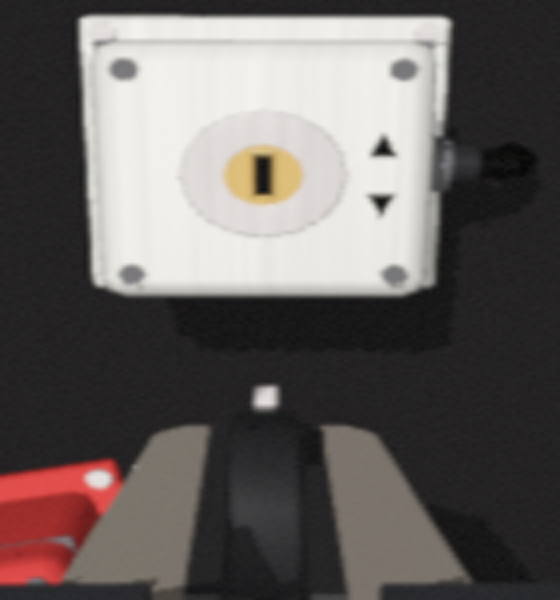

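Emit:
{"name": "carry_out", "arguments": {"plan": [[0, 0.024, -0.0004, 0, 0, 0, 0], [0, 0.047, -0.0007, 0, 0, 0, 0], [0.03, 0.047, -0.0007, 0, 0, 0, 0], [0.06, 0.047, -0.0007, 0, 0, 0, 0], [0.07, 0.047, -0.0007, 0, 0, 0, 0], [0.07, 0.047, -0.0007, 0, 0, 0, 0], [0.07, 0.047, -0.0007, 0, 0, 0, 0]]}}

```text
t: 8.18
position: [0.4539, -0.1699, 0.1205]
tool_rot: [0.238, 1.556, -0.237]
contact_force: [-0.4, 0.0, 0.3]
finger_gap: 0.0094
```

```bash
python3 - <<'E'
from h import *
st(); plan([.4529-.0007*.955,-.1687+.0007*.297,.1157],-17.33)
snap('wrist','w4')
p,_,_=load('w4'); cv2.imwrite('pics/w4c.png',cv2.resize(p[120:290,176:336],None,fx=4,fy=3,interpolation=2)[:,:,::-1])
E
```

```text
t 8.175 pos [ 0.4539 -0.1699  0.1205] zyaw -17.34 down [ 0.002  0.    -1.   ] q [-0.282  0.39   0.692  2.121 -0.366  0.747  0.343] F [-0.4  0.   0.3] M [-0.08  0.07  0.04] gap 0.0094
yaw -17.33 shift [ 0.0048  0.0008 -0.002 ] turn [-0.0002  0.0015 -0.0005] deg 0.1
```

View pics/w4c.png

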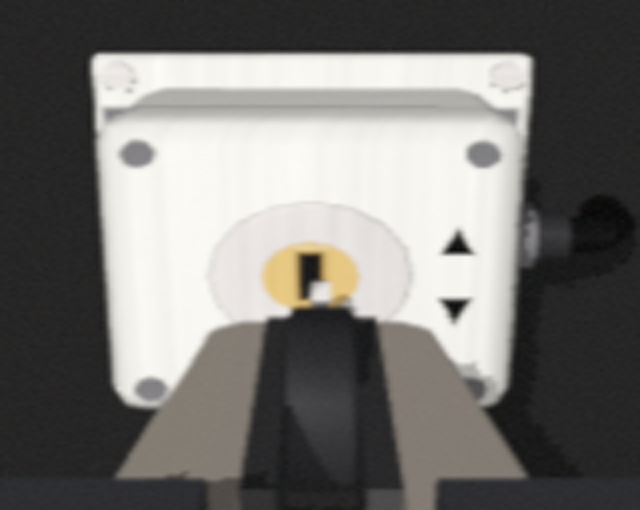

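The slot's column is about 311 in the crop and the tip's about 320, so the tip sits roughly 1.7 mm too far towards +z of the tool. That matches the pose computation, so I shift and recheck numerically.

Emit:
{"name": "carry_out", "arguments": {"plan": [[0, 0.0008, -0.0018, 0, 0, 0, 0], [0.003, 0.0008, -0.0018, 0, 0, 0, 0], [0.003, 0.0008, -0.0018, 0, 0, 0, 0], [0.003, 0.0008, -0.0018, 0, 0, 0, 0]]}}

```text
t: 8.72
position: [0.4518, -0.1687, 0.1166]
tool_rot: [0.238, 1.558, -0.238]
contact_force: [-1.1, 0.3, -1.0]
finger_gap: 0.01
```

```bash
python3 - <<'E'
from h import *
st(); p,d,m=snap('wrist','w5')
for r in range(200,224): print(r,' '.join('%3d'%x for x in p[r,246:266,2]))
P=np.array([.4529,-.1687,.066]); c=m['R']@P+m['t']; print((m['K']@c/c[2])[:2])
s=state(); M=Ro.from_rotvec(s['tool_rot']).as_matrix()
for dy in(-.0025,.0025):
  T=s['position']-np.array([0,0,.056-.0123])+M[:,1]*dy; c=m['R']@T+m['t']; print('tip pred',(m['K']@c/c[2])[:2],T)
E
```

```text
t 8.725 pos [ 0.4518 -0.1687  0.1166] zyaw -17.37 down [ 0. -0. -1.] q [-0.281  0.394  0.689  2.127 -0.371  0.739  0.346] F [-1.1  0.3 -1. ] M [-0.06  0.06 -0.02] gap 0.01
200 221 221 221 222 222 219 219 219 219 220 222 222 222 222 220 218 216 217 221 222
201 220 220 221 221 222 219 218 219 219 219 221 221 221 222 220 219 216 217 219 221
202 220 220 221 222 221 218 216 214 214 211 205 202 210 217 217 216 216 217 220 221
203 220 220 221 221 217 201 186 179 171 167 161 157 163 174 184 194 206 215 220 221
204 220 219 219 213 196 166 147 140 134 134 132 130 128 134 140 150 170 198 216 222
205 220 215 199 177 155 136 141 144 141 141 140 139 137 137 139 134 135 159 190 211
206 214 194 162 139 130 125 125 116 103  96  96  96  96 100 116 123 125 131 150 180
207 199 162 135 128 126 124 116  92  58  42  42  41  44  66 100 118 124 125 128 143
208 174 137 127 127 126 123 114  86  48  29  26  28  32  58  97 117 124 126 126 128
209 150 127 126 127 127 124 115  86  48  27  24  24  28  58  96 117 124 126 125 126
210 134 124 125 127 126 124 114  87  48  28  24  26  29  59  97 117 124 125 126 125
211 
[... 565 characters left out ...]
17 121 124 124 124
218 130 124 124 128 127 125 124 154 203 221 222 216 175  94  94 101 100 114 124 125
219 143 125 126 128 126 124 125 156 202 218 218 213 170  92  78  83  86 110 122 125
220 164 130 126 127 125 122 120 130 156 168 167 162 127  73  69  77  82  95 115 125
221 192 153 129 123 114 108 103 101 104 108 105 101  79  53  61  67  75  81 110 133
222 212 188 140  93  75  67  65  60  60  58  61  60  47  40  42  46  51  65 113 163
223 220 209 161  73  38  32  34  35  33  35  35  34  32  34  29  34  33  54 119 191
[256.16720505 213.76808143]
tip pred [254.76709109 220.35844335] [ 0.4510333  -0.1710558   0.07288392]
tip pred [254.76485814 214.21686353] [ 0.45252596 -0.1662838   0.07288366]
```

The tip is now within about 0.4 mm of the slot's centre. I nudge +0.4 mm and start inserting.

Emit:
{"name": "carry_out", "arguments": {"plan": [[0, 0, 0.0004, 0, 0, 0, 0], [0.004, 0, 0.0004, 0, 0, 0, 0], [0.007, 0, 0.0004, 0, 0, 0, 0], [0.01, 0, 0.0004, 0, 0, 0, 0], [0.01, 0, 0.0004, 0, 0, 0, 0]], "newtons": 60}}

```text
t: 9.4
position: [0.452, -0.1687, 0.1063]
tool_rot: [0.238, 1.558, -0.238]
contact_force: [0.9, -0.5, -0.7]
finger_gap: 0.0098
```

```bash
python3 - <<'E'
from h import *
st()
E
```

```text
t 9.4 pos [ 0.452  -0.1687  0.1063] zyaw -17.37 down [-0.001  0.    -1.   ] q [-0.267  0.413  0.675  2.132 -0.39   0.719  0.362] F [ 0.9 -0.5 -0.7] M [-0.07  0.11 -0.05] gap 0.0098
```

Emit:
{"name": "carry_out", "arguments": {"plan": [[0.003, 0, 0, 0, 0, 0, 0], [0.006, 0, 0, 0, 0, 0, 0], [0.009, 0, 0, 0, 0, 0, 0], [0.012, 0, 0, 0, 0, 0, 0], [0.012, 0, 0, 0, 0, 0, 0]]}}

```text
t: 10.02
position: [0.452, -0.1681, 0.0942]
tool_rot: [0.238, 1.558, -0.237]
contact_force: [0.1, 0.8, 0.0]
finger_gap: 0.0097
```

```bash
python3 - <<'E'
from h import *
st()
E
```

```text
t 10.025 pos [ 0.452  -0.1681  0.0942] zyaw -17.35 down [-0.001  0.001 -1.   ] q [-0.252  0.435  0.656  2.138 -0.414  0.695  0.381] F [0.1 0.8 0. ] M [ 0.32 -0.06 -0.08] gap 0.0097
```

Emit:
{"name": "carry_out", "arguments": {"plan": [[0.003, 0, 0, 0, 0, 0, 0], [0.006, 0, 0, 0, 0, 0, 0], [0.009, 0, 0, 0, 0, 0, 0], [0.011, 0, 0, 0, 0, 0, 0], [0.011, 0, 0, 0, 0, 0, 0]]}}

```text
t: 10.65
position: [0.4524, -0.1695, 0.0836]
tool_rot: [0.238, 1.557, -0.239]
contact_force: [0.1, -2.2, 0.4]
finger_gap: 0.0096
```

```bash
python3 - <<'E'
from h import *
st()
E
```

```text
t 10.65 pos [ 0.4524 -0.1695  0.0836] zyaw -17.4 down [ 0.001 -0.001 -1.   ] q [-0.236  0.454  0.641  2.142 -0.434  0.672  0.399] F [ 0.1 -2.2  0.4] M [-0.75  0.01 -0.03] gap 0.0096
```

Emit:
{"name": "carry_out", "arguments": {"plan": [[0.002, 0, 0, 0, 0, 0, 0], [0.004, 0, 0, 0, 0, 0, 0], [0.004, 0, 0, 0, 0, 0, 0]]}}

```text
t: 11.02
position: [0.4526, -0.1689, 0.0797]
tool_rot: [0.238, 1.556, -0.238]
contact_force: [1.1, -0.9, -1.2]
finger_gap: 0.0097
```

```bash
python3 - <<'E'
from h import *
st()
E
```

```text
t 11.025 pos [ 0.4526 -0.1689  0.0797] zyaw -17.38 down [ 0.001 -0.    -1.   ] q [-0.231  0.461  0.634  2.144 -0.442  0.664  0.405] F [ 1.1 -0.9 -1.2] M [-0.28 -0.31  0.  ] gap 0.0097
```

Emit:
{"name": "carry_out", "arguments": {"plan": [[0.002, 0, 0, 0, 0, 0, 0], [0.003, 0, 0, 0, 0, 0, 0], [0.003, 0, 0, 0, 0, 0, 0]]}}

```text
t: 11.4
position: [0.4528, -0.1687, 0.0775]
tool_rot: [0.239, 1.557, -0.237]
contact_force: [-2.2, 0.3, 12.3]
finger_gap: 0.0096
```

```bash
python3 - <<'E'
from h import *
st(); p,d,m=snap('wrist','w6')
q=snap('side','s6')[0]; q=cv2.resize(q[225:290,235:310],None,fx=5,fy=5,interpolation=2)
can=np.zeros((510,800,3),np.uint8); can[:325,:375]=q; can[:,380:]=cv2.resize(p[140:310,186:326],(420,510),interpolation=2)
cv2.imwrite('pics/c6.png',can[:,:,::-1])
E
```

```text
t 11.4 pos [ 0.4528 -0.1687  0.0775] zyaw -17.37 down [ 0.001  0.001 -1.   ] q [-0.227  0.466  0.63   2.144 -0.448  0.661  0.41 ] F [-2.2  0.3 12.3] M [-0.07  0.53  0.04] gap 0.0096
```

View pics/c6.png

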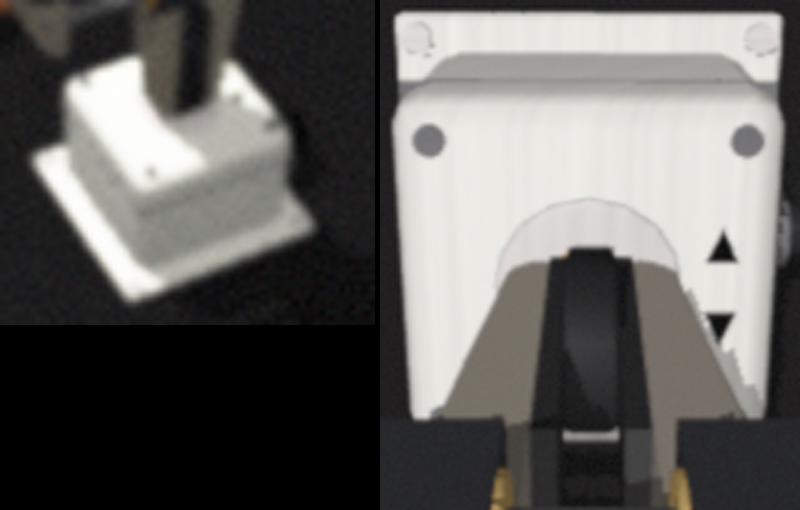

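The head is now inserted and carries 12 N at z 0.0775, where home is expected at about 0.0777. I push a bit harder to tell the pins from the face.

Emit:
{"name": "carry_out", "arguments": {"plan": [[0.001, 0, 0, 0, 0, 0, 0], [0.002, 0, 0, 0, 0, 0, 0], [0.002, 0, 0, 0, 0, 0, 0], [0.002, 0, 0, 0, 0, 0, 0]]}}

```text
t: 12.0
position: [0.4528, -0.1688, 0.0772]
tool_rot: [0.24, 1.556, -0.236]
contact_force: [-7.9, 2.5, 35.5]
finger_gap: 0.0096
```

```bash
python3 - <<'E'
from h import *
st()
E
```

```text
t 12.0 pos [ 0.4528 -0.1688  0.0772] zyaw -17.38 down [ 0.002  0.003 -1.   ] q [-0.224  0.466  0.628  2.144 -0.45   0.661  0.413] F [-7.9  2.5 35.5] M [0.52 2.07 0.03] gap 0.0096
```

A 0.3 mm advance raised the force to 35 N, so this is a hard stop at home height. I ease the push and begin the clockwise turn.

Emit:
{"name": "carry_out", "arguments": {"plan": [[-0.0015, 0, 0, 0, 0, 0, 0], [-0.0015, 0, 0, 0.1, 0, 0, 0], [-0.0015, 0, 0, 0.2, 0, 0, 0], [-0.0015, 0, 0, 0.3, 0, 0, 0], [-0.0015, 0, 0, 0.4, 0, 0, 0], [-0.0015, 0, 0, 0.4, 0, 0, 0]]}}

```text
t: 12.75
position: [0.4523, -0.1687, 0.0773]
tool_rot: [0.552, 1.5, -0.549]
contact_force: [-5.9, 0.7, 21.2]
finger_gap: 0.0096
```

```bash
python3 - <<'E'
from h import *
st(); print(state()['joint_torque'].round(2))
E
```

```text
t 12.75 pos [ 0.4523 -0.1687  0.0773] zyaw -40.33 down [ 0.     0.002 -1.   ] q [-0.306  0.494  0.735  2.149 -0.53   0.684  0.089] F [-5.9  0.7 21.2] M [0.2  1.3  0.05] gap 0.0096
[ -0.56 -29.93   5.   -13.38  -0.71  -1.36  -0.23]
```

It turns with little torque. I continue towards the quarter turn.

Emit:
{"name": "carry_out", "arguments": {"plan": [[-0.0005, 0, 0, 0.12, 0, 0, 0], [-0.0005, 0, 0, 0.24, 0, 0, 0], [-0.0005, 0, 0, 0.36, 0, 0, 0], [-0.0005, 0, 0, 0.48, 0, 0, 0], [-0.0005, 0, 0, 0.6, 0, 0, 0], [-0.0005, 0, 0, 0.72, 0, 0, 0], [-0.0005, 0, 0, 0.84, 0, 0, 0], [-0.0005, 0, 0, 0.96, 0, 0, 0], [-0.0005, 0, 0, 1.06, 0, 0, 0], [-0.0005, 0, 0, 1.13, 0, 0, 0], [-0.0005, 0, 0, 1.13, 0, 0, 0]]}}

```text
t: 14.12
position: [0.4514, -0.1677, 0.0773]
tool_rot: [1.401, 1.078, -1.4]
contact_force: [-5.8, 3.5, 21.4]
finger_gap: 0.0097
```

```bash
python3 - <<'E'
from h import *
st(); print(state()['joint_torque'].round(2))
E
```

```text
t 14.125 pos [ 0.4514 -0.1677  0.0773] zyaw -105.02 down [-0.002  0.004 -1.   ] q [-0.504  0.619  1.02   2.159 -0.772  0.793 -0.811] F [-5.8  3.5 21.4] M [0.84 1.67 0.09] gap 0.0097
[  0.62 -30.29   9.04 -13.72  -0.89  -2.09  -0.22]
```

Emit:
{"name": "carry_out", "arguments": {"plan": [[-0.0003, 0.0006, 0.0003, 0.05, 0, 0, 0], [-0.0003, 0.001, 0.0005, 0.1, 0, 0, 0], [-0.0003, 0.001, 0.0005, 0.14, 0, 0, 0], [-0.0003, 0.001, 0.0005, 0.14, 0, 0, 0], [-0.0003, 0.001, 0.0005, 0.14, 0, 0, 0]]}}

```text
t: 14.75
position: [0.4518, -0.1673, 0.0774]
tool_rot: [1.501, 0.999, -1.499]
contact_force: [-6.0, 5.7, 21.8]
finger_gap: 0.0095
```

```bash
python3 - <<'E'
from h import *
st(); print(state()['joint_torque'].round(2))
E
```

```text
t 14.75 pos [ 0.4518 -0.1673  0.0774] zyaw -112.99 down [-0.003  0.006 -1.   ] q [-0.522  0.64   1.052  2.158 -0.801  0.814 -0.923] F [-6.   5.7 21.8] M [1.43 1.74 0.1 ] gap 0.0095
[  1.55 -30.66  10.42 -14.34  -0.76  -2.82  -0.08]
```

Emit:
{"name": "carry_out", "arguments": {"plan": [[-0.0005, -0.001, -0.0006, 0.03, 0, 0, 0], [-0.0007, -0.001, -0.0006, 0.06, 0, 0, 0], [-0.0007, -0.001, -0.0006, 0.08, 0, 0, 0], [-0.0007, -0.001, -0.0006, 0.08, 0, 0, 0], [-0.0007, -0.001, -0.0006, 0.08, 0, 0, 0]]}}

```text
t: 15.38
position: [0.4518, -0.1669, 0.0775]
tool_rot: [1.555, 0.946, -1.554]
contact_force: [-2.0, 3.7, 8.2]
finger_gap: 0.0097
```

```bash
python3 - <<'E'
from h import *
for i in range(3): st(); p,d,m=snap('wrist','w7')
print(state()['joint_torque'].round(2))
q=snap('side','s7')[0]; q=cv2.resize(q[225:290,235:310],None,fx=5,fy=5,interpolation=2)
can=np.zeros((510,800,3),np.uint8); can[:325,:375]=q; can[:,380:]=cv2.resize(p[140:310,186:326],(420,510),interpolation=2)
cv2.imwrite('pics/c7.png',can[:,:,::-1])
E
```

```text
t 15.375 pos [ 0.4518 -0.1669  0.0775] zyaw -117.54 down [-0.002  0.003 -1.   ] q [-0.537  0.651  1.071  2.16  -0.817  0.822 -0.989] F [-2.   3.7  8.2] M [0.73 0.68 0.19] gap 0.0097
t 15.425 pos [ 0.4517 -0.1669  0.0775] zyaw -117.54 down [-0.002  0.003 -1.   ] q [-0.537  0.651  1.071  2.16  -0.817  0.822 -0.989] F [-2.7  3.3  8.3] M [0.76 0.73 0.2 ] gap 0.0099
t 15.475 pos [ 0.4517 -0.1669  0.0775] zyaw -117.54 down [-0.002  0.003 -1.   ] q [-0.537  0.651  1.071  2.16  -0.817  0.822 -0.989] F [-3.4  2.4  8.4] M [0.71 0.74 0.18] gap 0.0094
[  1.12 -33.92  12.09 -13.88  -0.34  -1.29  -0.21]
```

View pics/c7.png

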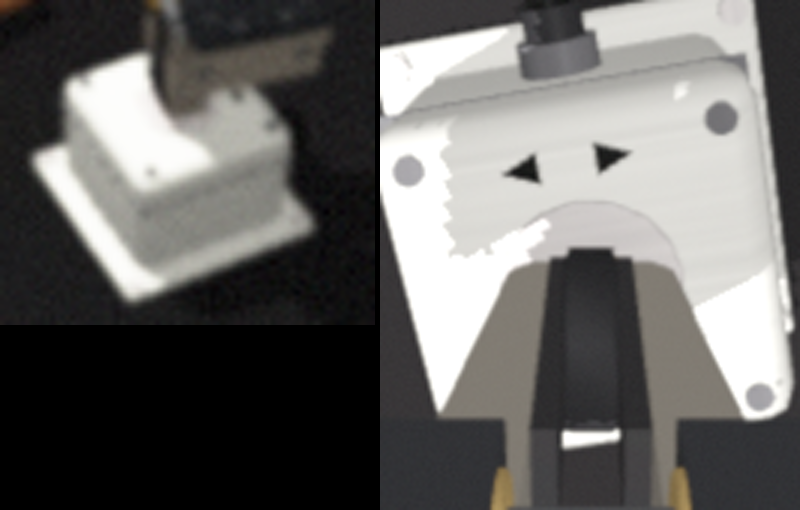

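The hand has turned 1.75 rad and the moment jumped from 0.10 to 0.19 N m, well above the spring's 0.08. One small step more should confirm the stop.

Emit:
{"name": "carry_out", "arguments": {"plan": [[0, 0, 0, 0.02, 0, 0, 0], [0, 0, 0, 0.04, 0, 0, 0], [0, 0, 0, 0.04, 0, 0, 0], [0, 0, 0, 0.04, 0, 0, 0], [0, 0, 0, 0.04, 0, 0, 0], [0, 0, 0, 0.04, 0, 0, 0], [0, 0, 0, 0.04, 0, 0, 0], [0, 0, 0, 0.04, 0, 0, 0]], "newtons": 60}}

```text
t: 16.58
position: [0.4518, -0.1669, 0.0775]
tool_rot: [1.582, 0.921, -1.582]
contact_force: [-2.8, 3.1, 8.4]
finger_gap: 0.0096
```

```bash
python3 - <<'E'
from h import *
st()
a=load('top0')[0]; b=snap('top','top8')[0]
k=(np.abs(a.astype(int)-b).max(2)>40); print('changed px per stand/strainer/tongs/bowl', [int(k[y0:y1,x0:x1].sum()) for y0,y1,x0,x1 in((205,250,140,170),(75,160,320,430),(128,155,210,318),(62,118,200,260))])
E
```

```text
t 16.575 pos [ 0.4518 -0.1669  0.0775] zyaw -119.8 down [-0.002  0.003 -1.   ] q [-0.542  0.657  1.08   2.16  -0.825  0.828 -1.022] F [-2.8  3.1  8.4] M [0.73 0.72 0.36] gap 0.0096
changed px per stand/strainer/tongs/bowl [0, 0, 0, 0]
```

The moment went from 0.19 to 0.36 N m over 0.04 rad, about 80 times the spring rate, so the cylinder is on its stop. I hand in.

```bash
python3 - <<'E'
from h import *
print(order.close_job()); st()
E
```

```text
the job is handed in; nothing more can be done
None
the job is handed in; nothing more can be done
```

The job is handed in: the round-headed key is in the grey switch, turned clockwise to its stop, and the gripper is still holding it there at 60 N. I took it from the middle slot of the stand, and the arm's clock stood at about 16.6 s of the 58 s allowed.

- **Seated:** the push met a hard stop at the expected home height. 35 N moved it only 0.3 mm further.
- **Turned:** the hand turned about 1.79 rad, covering the quarter turn plus the key's play. The moment rose from 0.19 to 0.36 N m over the last 0.04 rad, far stiffer than the return spring, so the cylinder is on its stop.
- **Other things:** before-and-after top images show no change at the left-hand key, strainer, tongs or bowl. I did not compare the right-hand key, pestle or jug, but the arm passed well above all three.

Two readings were not as expected. I never saw a distinct 20 N pin peak during insertion, only 12 N just before home. The hand also ended about 2 mm off the keyway's measured centre, with a small side force of about 4 N.

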